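# Proof-pull a spring cartridge to the green band

### The arm

A 6-joint arm with a two-finger parallel gripper is mounted at the origin on a cart in front of the work surface, level with it; the furniture and walls round the work are solid. World frame = base frame: x ahead of the robot, y to its left, z up, the work surface at z = 0. Lengths are in mm, angles in rad, forces in N, time in s.
With the tool pointing down it reaches from about 375 to 750 mm from the base axis. Payload 9 kg.
Tool frame: the origin (TCP) lies between the finger pads; the fingertips stand 11 mm ahead of it and the grasp point (between the pads) lies 8 mm behind it; z points along the fingers, y is the line along which they close (so a half turn about z gives the same grasp; the last joint's range is limited). The gripper opens to 85 mm and grips with 20 to 120 N. Pads are 22 mm wide; open, the fingers measure 114 mm over their backs; the gripper's body (76 mm by 85 mm) begins 54 mm behind the grasp point. The pads swing forward as they close: fully open they stand 13 mm farther back than shut.
Start: joints at [0.902, 0.104, 0.097, 1.564, 0, 1.353], TCP at [261.421, 540.09, 220.131] pointing down, gripper open.
Joint ranges: [-2.99, 2.99], [-0.84, 1.86], [-1.1, 1.16], [-1.84, 2.11], [-1.51, 1.56], [-3.14, 3.14]. Speed limits (rad/s): [2.22, 2.22, 2.57, 3.14, 3.14, 3.14].

### API

Orientations are given as a unit quaternion [x, y, z, w].
In Python, from workcell import read_state, camera, get_calibration, finish_job, trace, landmark_of gives the robot as it stands.
- The arm moves only by the tool apply_moves, never from a script. Its argument "commands" is a list of rows, each a list of 3 entries, a list of its own where there are three numbers: the shift along the tool's x, y, z in m, then the turn, a rotation vector about the tool's x, y, z in degrees, then the closure in counts, from 0 (fully open) to 255 (shut). In form: [[[x, y, z], [ax, ay, az], grip], ...]. A call has 1 to 10 rows; each row shifts and turns the commanded pose from where the row before left it, along the tool's axes as they then stand; what a row does not reach is not made up. A row lasts 1/10 s, in which the tool goes at most 50 mm and 8.59 degrees, less where a joint would pass 70% of its speed; a pose out of reach is approached as far as the arm can. A call is refused whole if a number of a shift passes 0.05 or a number of a turn 8.59, either way. A call with a gripper value outside its range is refused whole. The fingers move at their own pace and stop on an object; "newtons" is the grip in N (left out, the last holds). Time passes only in rows, so rows that do not move let the fingers close. It gives the time, the measured TCP pose, the force, the opening and the grip force at its end, in the units of the state.
- read_state(): the state, without advancing time (a new reading comes with each control period).
- camera(name): name is "scene" or "top" or "wrist"; returns (picture, depth): 400x640x3 uint8, red, green, blue; 400x640 float32, mm along the optical axis (not along the pixel's ray), 0 where there is no reading.
- get_calibration(name): a dict with "camera_matrix" (3x3 intrinsics, pixels), "origin" and "orientation" of the camera in the world. Camera axes: x right, y down, z forward; pixel columns grow to the right and rows downward; lengths in mm; the calibration is good to about 2 mm. The wrist camera is an equidistant fisheye: a pixel r from the principal point sees the ray r / f radians off the axis. A picture is of the moment at which its call begins: read the wrist's pose just before it. get_calibration takes no time and is no camera call; for the wrist camera it gives the pose at the moment of the call.
- finish_job(): hands the job in; it is judged then, once.
Trained networks look in the newest picture that a camera, given by its name, has taken for a name from the list of things; names that differ only in an ending like _2 or _b are one class to them, and where a whole thing is asked for, a point or a joint stands for the part that bears it (a point fixed in the world has none). Each returns a list of dicts, best first, with "p" (0 to 1); they miss things now and then, are a little off and sometimes report something else, mostly with a low value. They report only what shows in the picture. A call takes as long as a camera call.
- trace(camera, query): "mask" (400x640 bool, what is visible of it) and "extent" ([left, top, width, height] in pixels, round what is visible of it).
- landmark_of(camera, query): "position" ([column, row] in pixels: a listed point, or the origin of a listed thing).
The state is a dict: "t": time; "q": joint angles; "dq": joint speeds; "effort": joint torques, N m; "tool_pos": TCP position; "tcp_rot": TCP orientation; "wrist_force": force on the tool from outside, world axes, zero at the start; "torque": the same for the moment, N m; "finger_gap": opening from 0.0 (shut) to 1.0 (fully open); "gripper_force": force on a finger pad.
Only numpy, scipy, OpenCV 4.12 (cv2) and the standard library are available. Lean on these libraries where they do the work, as an engineer would, in place of code of your own. Each camera call takes 0.05 s, during which the arm holds its last target. There are 200 camera calls.

### The job

Check the spring cartridge on the pull tester: first push the red drag pointer, left out by the last test, fully back to zero against the slide. Then draw the slide out against its spring by its upright pull plate until the pointer's needle stands over the green band, without overshooting the band, hold it there about a second, and ease the slide gently all the way back in (do not let it snap home), so that the pointer alone stays behind over the band. Leave the things lying around the tester where they are.

Things in the scene. Friction and masses are not known exactly. Their poses are not given: they have to be found in the camera images.
- tester: Spring pull tester, fixed: blue base 135 x 345 x 12 mm; steel spring cartridge (30 mm across, clamp tops 54 mm above the bench) at the +y end, dark end block (top 46 mm) at the -y end; slide and red pointer run along y between them; white scale, ticks every 10 mm, top at 22 mm, on the -x (robot) side. Origin on the bench under the base, z up. The slide pulls out to -y.
- slide (a joint): How far the aluminium slide is pulled out, m, along the tester's -y: 0 fully home (it starts here), 0.100 fully out. A spring in the cartridge pulls it home: about 4 N at home, growing 1.8 N per 10 mm (16 N at 70 mm). Let go, it snaps home.
- pointer (a joint): How far the red drag pointer is from zero, m, along the tester's -y: 0 against the home slide, at most 0.103; starts at 0.082 to 0.098, beyond the green band. Slides stiffly (1.5 N) and stays where left. The slide pushes it ahead on the way out (both then read the same within 1 mm) and leaves it on the way in; pushing it back does not move the home slide.
- plate_mid (a point): Point in the slide's upright pull plate (steel, black rubber lip): 60 mm wide along the tester's x, 6 mm thick (8 mm at the lip) along y, standing from 54 to 107 mm above the bench; this point lies mid-width, mid-thickness, 83 mm up. Behind it (+y) is free space above the cartridge, so shut fingers fit down behind it and can draw it to -y.
- slide_index (a point): A point moving with the slide that coincides with needle_tip when the slide is touching the pointer.
- pointer_fin (a point): A point on the red upright fin of the drag pointer, 70 mm above the bench; fin 18 mm (tester x) by 10 mm (y), top at 86 mm. Below 50 mm it widens to a block 22 x 16 mm. Push it from its -y side towards +y.
- needle_tip (a point): Middle of the reading part of the red needle, a 3 mm wide finger that reaches from the pointer to -x over the scale, 32 mm above the bench.
- band: Green marker on the white scale, fixed during a test: 10 mm long along the tester's y, 25 mm wide along x. Origin mid-band, 22 mm above the bench; axes parallel to the tester's. It stands 30 to 68 mm out from the needle's zero. The needle is over the band when its y in this frame is 0, plus or minus 5 mm.
- grease_tin: Green grease tin with pale lid, 71 mm across, 63 mm tall, standing upright behind the tester. Origin under its middle. Leave it alone.
- oil_cap: Black oil filler cap, 72 mm across, 25 mm tall, behind the tester. Origin under its middle. Leave it alone.
- spark_plug: Used spark plug 78 mm long, 18 mm thick, lying in front of the tester (robot's side). Origin under its middle. Leave it alone.
- scraper: Gasket scraper with yellow handle, 176 x 60 x 23 mm, lying off the tester's -y end. Origin under its middle. Leave it alone.

How it is judged:
By the outcome, as a careful person would: the job done as asked, in the order asked, and still so for the second after the job is handed in, with the robot touching nothing.
It also fails if it takes over 51 s, if anything falls off the work surface, if the arm or the gripper's body presses on something with over 40 N, if the wrist force passes 120 N, or if a joint passes its speed limit or range.

## Working session

There is one attempt and no reset: what is moved stays moved. The work goes in short steps, Python scripts to look and compute and a tool call to move; the robot and the scene stay as the last step left them, time stands still between calls to the robot, and variables do not carry over. Pictures are saved under pics/ and viewed, at most 14 in all, crops included, and the job is handed in when it is done.

Besides the shell and the picture viewer there is one more tool, called after ">>>" as name([rows], argument=value, ...), one row to a line, values as JSON. apply_moves: Moves the arm, as the interface text tells. Its arguments: {"type":"object","properties":{"commands":{"type":"array"},"newtons":{"type":"number"}},"required":["commands"]}

```bash
mkdir -p pics; cat > h.py <<'E'
import numpy as np, cv2
from workcell import *
from scipy.spatial.transform import Rotation as R
def cal(n):
    c=get_calibration(n); o=np.array(c["orientation"],float)
    M=o if o.shape==(3,3) else R.from_quat(o).as_matrix()
    return np.array(c["camera_matrix"]),np.array(c["origin"],float),M
def ray(n,px):
    K,o,M=cal(n); d=np.array([(px[0]-K[0,2])/K[0,0],(px[1]-K[1,2])/K[1,1],1.]); return o,M@d
def atz(n,px,z):
    o,d=ray(n,px); return o+d*(z-o[2])/d[2]
def tri(n1,p1,n2,p2):
    o1,d1=ray(n1,p1);o2,d2=ray(n2,p2)
    s=np.linalg.lstsq(np.c_[d1,-d2],o2-o1,rcond=None)[0]
    a=o1+d1*s[0];b=o2+d2*s[1]; return (a+b)/2,np.linalg.norm(a-b)
E
python3 - <<'E'
from h import *
print(read_state())
Z=dict(tester=0,plate_mid=83,slide_index=32,pointer_fin=70,needle_tip=32,band=22,grease_tin=0,oil_cap=0,spark_plug=0,scraper=0)
L={}
for n in("top","scene"):
    im,d=camera(n); cv2.imwrite(f"pics/{n}0.png",im[:,:,::-1]); print(n,cal(n)[1])
    for q in Z:
        r=landmark_of(n,q)
        if r:
            L[n,q]=r[0]["position"]; print(n,q,np.round(r[0]["position"]),round(r[0]["p"],2),np.round(atz(n,r[0]["position"],Z[q]),1))
for q in Z:
    if ("top",q) in L and ("scene",q) in L: print(q,tri("top",L["top",q],"scene",L["scene",q]))
E
```

```text
{'t': 0.0, 'q': array([ 9.02291751e-01,  1.04680592e-01,  9.64706112e-02,  1.56390392e+00,
       -7.21304430e-06,  1.35308362e+00]), 'dq': array([-0.00016781,  0.00106559,  0.00108774, -0.00015257,  0.00010379,
        0.00016393]), 'effort': array([ 1.47444924e-03, -5.56931233e+01,  5.03648722e+01,  1.68050331e-02,
       -2.97357919e-04, -3.06871345e-05]), 'tool_pos': array([261.18682785, 539.7819432 , 219.33403043]), 'tcp_rot': array([ 2.23492249e-01,  9.74705484e-01, -5.96708298e-04, -2.79195986e-04]), 'wrist_force': array([-0.68437151, -0.60386056, -0.0278303 ]), 'torque': array([ 0.0168001 , -0.03753131,  0.03769663]), 'gripper_force': 0.0, 'finger_gap': 1.0014337420134467}
top [ 379.81415034   24.64827669 1087.58049353]
top tester [269. 205.] 0.83 [604.2 128.1   0. ]
top plate_mid [249. 203.] 0.88 [590.8 164.8  83. ]
top slide_index [268. 236.] 0.57 [524.2 125.2  32. ]
top pointer_fin [303. 211.] 0.56 [578.8  45.3  70. ]
top needle_tip [302. 222.] 0.62 [559.9  48.2  32. ]
top band [292. 228.] 0.56 [545.9  69.9  22. ]
top grease_tin [221. 167.] 0.59 [696.4 250.4   0. ]
top oil
[... 814 characters left out ...]
40.7411807 ]), np.float64(4.439593317660063))
pointer_fin (array([581.08156769,  42.42091998,  91.25024674]), np.float64(13.532546815400893))
needle_tip (array([554.62049688,  43.58100249, 107.66776073]), np.float64(16.122986873487374))
band (array([542.43935744,  71.37565499,  18.96196354]), np.float64(8.291775461983118))
grease_tin (array([702.44906146, 253.44257398, -16.67246028]), np.float64(2.4155104511576626))
oil_cap (array([725.56776151, 110.1980849 ,  10.97075808]), np.float64(0.19719495338553292))
spark_plug (array([442.64348767, 142.71090879,   0.53610795]), np.float64(5.154243063190053))
scraper (array([ 671.58773037, -113.13277968,    2.34612836]), np.float64(5.445880236087145))
```

```bash
python3 - <<'E'
from h import *
im=cv2.imread("pics/top0.png"); cv2.imwrite("pics/topc.png",cv2.resize(im[130:290,190:390],None,fx=3.75,fy=3.75,interpolation=cv2.INTER_CUBIC))
im=cv2.imread("pics/scene0.png"); cv2.imwrite("pics/scc.png",cv2.resize(im[110:270,210:410],None,fx=3.75,fy=3.75,interpolation=cv2.INTER_CUBIC))
E
```

```text
(no output)
```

View pics/topc.png

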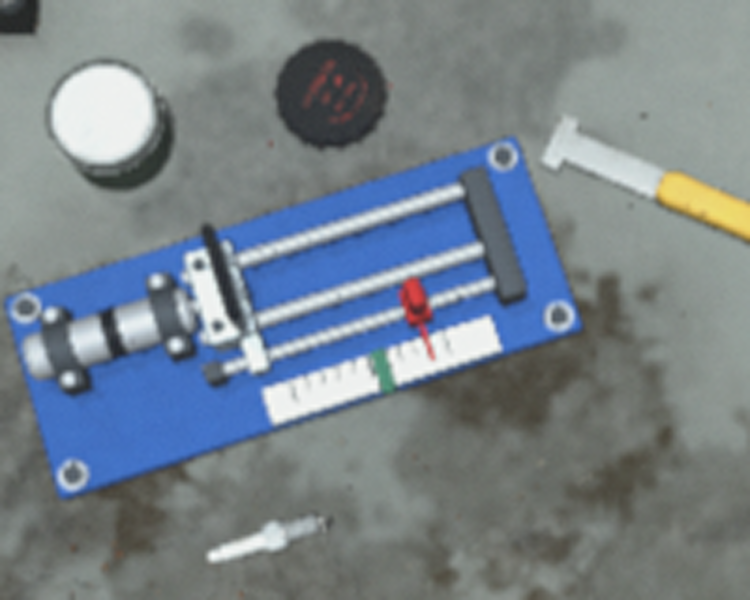

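View pics/scc.png

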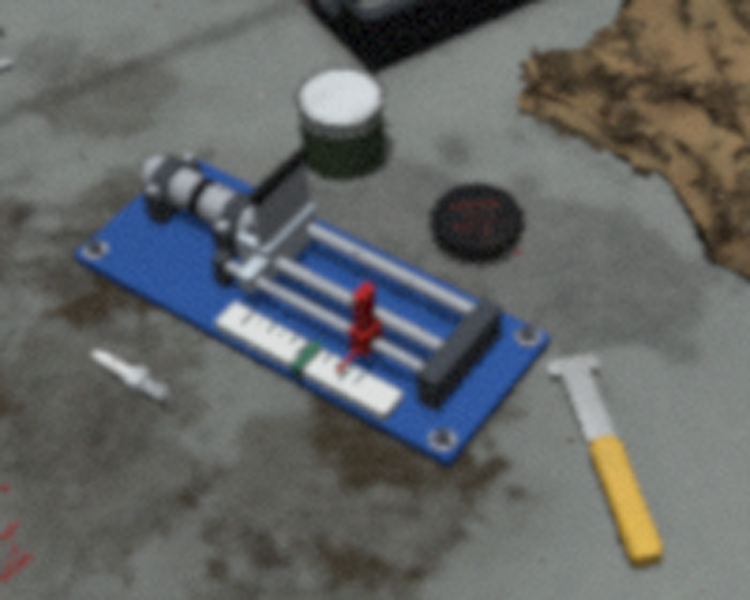

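```bash
cat >> h.py <<'E'
def c2p(x,y,ox=190,oy=130): return (ox+(x+.5)/3.75-.5, oy+(y+.5)/3.75-.5)
E
python3 - <<'E'
from h import *
im=cv2.imread("pics/top0.png"); hsv=cv2.cvtColor(im,cv2.COLOR_BGR2HSV)
K=cal("top")
b=[atz("top",c2p(*p),12) for p in[(25,307),(503,156),(559,316),(73,474)]]
print(np.round(b,1),np.mean(b,0))
v=(b[0]-b[1])+(b[3]-b[2]); w=(b[1]-b[2])+(b[0]-b[3])
print("yaw y-axis dir",np.degrees(np.arctan2(-v[0],v[1])),"from x",np.degrees(np.arctan2(w[1],w[0])))
m=cv2.inRange(hsv,(100,120,60),(130,255,255)); pts=np.argwhere(m>0)
P=np.array([atz("top",(c,r),12)[:2] for r,c in pts if 190<c<350],np.float32); print(cv2.minAreaRect(P))
yaw=np.arctan2(-v[0],v[1]); ex=np.array([np.cos(yaw),np.sin(yaw)]);ey=np.array([-np.sin(yaw),np.cos(yaw)])
o=np.mean(b,0)[:2]
for nm,p,z in[("fin",(412,287),86),("needle",(431,356),32),("band",(383,371),22),("lipa",(206,228),107),("lipb",(240,318),107),("endblk",(495,235),46),("cart",(105,333),45)]:
    X=atz("top",c2p(*p),z)[:2]; print(nm,X.round(1),"tester",np.round([(X-o)@ex,(X-o)@ey],1))
for nm,p,z in[("fin",(365,290),86),("needle",(343,370),32),("band",(305,360),22),("lipa",(305,157),107),("lipb",(254,203),107)]:
    X=atz("scene",c2p(*p,210,110),z)[:2]; print("sc",nm,X.round(1),"tester",np.round([(X-o)@ex,(X-o)@ey],1))
E
```

```text
[[582.4 299.3  12. ]
 [688.9  -2.1  12. ]
 [584.4 -39.3  12. ]
 [477.6 261.5  12. ]] [583.32184091 129.84647222  12.        ]
yaw y-axis dir 19.497007478062255 from x 19.718399585025043Traceback (most recent call last):
  File "<stdin>", line 9, in <module>
  File "h.py", line 11, in atz
    o,d=ray(n,px); return o+d*(z-o[2])/d[2]
        ~~~^^^^^^
  File "h.py", line 9, in ray
    K,o,M=cal(n); d=np.array([(px[0]-K[0,2])/K[0,0],(px[1]-K[1,2])/K[1,1],1.]); return o,M@d
          ~~~^^^
  File "h.py", line 5, in cal
    c=get_calibration(n); o=np.array(c["orientation"],float)
ValueError: time passes only in moves, steps and waits
```

```bash
sed -i 's/^def cal/import functools\n@functools.cache\ndef cal/' h.py
python3 - <<'E'
from h import *
yaw=np.radians(19.6); ex=np.array([np.cos(yaw),np.sin(yaw)]);ey=np.array([-np.sin(yaw),np.cos(yaw)])
o=np.array([583.3,129.8])
for nm,p,z in[("fin",(412,287),86),("needle",(431,356),32),("band",(383,371),22),("lipa",(206,228),107),("lipb",(240,318),107),("endblk",(495,235),46),("cart",(105,333),45)]:
    X=atz("top",c2p(*p),z)[:2]; print(nm,X.round(1),"tester",np.round([(X-o)@ex,(X-o)@ey],1))
for nm,p,z in[("fin",(365,290),86),("needle",(343,370),32),("band",(305,360),22),("lipa",(305,157),107),("lipb",(254,203),107)]:
    X=atz("scene",c2p(*p,210,110),z)[:2]; print("sc",nm,X.round(1),"tester",np.round([(X-o)@ex,(X-o)@ey],1))
s=read_state(); print(R.from_quat(s["tcp_rot"]).as_matrix().round(3))
E
```

```text
fin [585.8  52.3] tester [-23.6 -73.8]
needle [553.6  40.9] tester [-57.8 -73.8]
band [545.1  70.7] tester [-55.9 -42.8]
lipa [613.9 173. ] tester [43.3 30.5]
lipb [560.9 150.5] tester [-14.1  27.1]
endblk [628.1   2.9] tester [  -0.4 -134.6]
cart [561.1 240.7] tester [ 16.3 111.9]
sc fin [584.7  52.4] tester [-24.6 -73.4]
sc needle [555.6  40.7] tester [-56.  -74.6]
sc band [543.1  71.1] tester [-57.5 -41.8]
sc lipa [612.6 166.7] tester [40.  24.9]
sc lipb [558.6 149.3] tester [-16.7  26.7]
[[-0.9    0.436  0.   ]
 [ 0.436  0.9    0.   ]
 [-0.     0.    -1.   ]]
```

>>> apply_moves([
  [[0,0,0],[0,0,7.4],255],
  [[0,0,0],[0,0,7.4],255],
  [[0,0,0],[0,0,7.4],255],
  [[0,0,0],[0,0,7.4],255],
  [[0,0,0],[0,0,7.4],255],
  [[0,0,0],[0,0,7.5],255],
], newtons=60)

```text
t: 1.7
tool_pos: [261.4, 540.1, 220.1]
tcp_rot: [0.578, 0.816, 0.0, -0.0]
wrist_force: [0.6, -0.0, -0.5]
finger_gap: 0.006
gripper_force: 0.0
```

```bash
cat >> h.py <<'E'
yaw=np.radians(19.6); ex=np.array([np.cos(yaw),np.sin(yaw)]);ey=np.array([-np.sin(yaw),np.cos(yaw)]); o0=np.array([583.3,129.8])
def tt(X): X=np.asarray(X)[:2]-o0; return np.array([X@ex,X@ey])
def st():
    s=read_state(); M=R.from_quat(s["tcp_rot"]).as_matrix()
    print("t",round(s["t"],2),"tester xy",tt(s["tool_pos"]).round(1),"z",s["tool_pos"][2].round(1),"xaxis",np.degrees(np.arctan2(M[1,0],M[0,0])).round(2),"zax",M[:,2].round(3),"F",s["wrist_force"].round(1),"Fy",(s["wrist_force"][:2]@ey).round(2),"gap",round(s["finger_gap"],3),"q",s["q"].round(2))
    return s
E
python3 -c "
from h import *
st()"
```

```text
t 1.7 tester xy [-165.6  494.5] z 220.1 xaxis 109.36 zax [-0.  0. -1.] F [ 0.6 -0.  -0.5] Fy -0.24 gap 0.006 q [0.9  0.1  0.1  1.56 0.   2.14]
```

>>> apply_moves([
  [[-0.02,0.005,0],[0,0,0],255],
  [[-0.04,0.01,0.004],[0,0,0.2],255],
  [[-0.04,0.01,0.004],[0,0,0],255],
  [[-0.04,0.01,0.004],[0,0,0],255],
  [[-0.04,0.01,0.004],[0,0,0],255],
  [[-0.04,0.01,0.004],[0,0,0],255],
  [[-0.04,0.01,0.004],[0,0,0],255],
  [[-0.04,0.01,0.004],[0,0,0],255],
  [[-0.04,0.01,0.004],[0,0,0],255],
  [[-0.04,0.01,0.004],[0,0,0],255],
])

```text
t: 2.7
tool_pos: [478.6, 212.1, 184.2]
tcp_rot: [0.577, 0.816, 0.0, 0.0]
wrist_force: [0.1, 0.5, 0.8]
finger_gap: 0.002
gripper_force: 0.0
```

>>> apply_moves([
  [[-0.04,0.009,0.005],[0,0,0],255],
  [[-0.04,0.009,0.005],[0,0,0],255],
  [[-0.04,0.009,0.005],[0,0,0],255],
  [[-0.04,0.009,0.005],[0,0,0],255],
  [[-0.04,0.009,0.005],[0,0,0],255],
  [[-0.02,0.004,0.005],[0,0,0],255],
  [[0,0,0],[0,0,0],255],
])

```text
t: 3.4
tool_pos: [597.8, 20.3, 152.8]
tcp_rot: [0.579, 0.816, -0.0, -0.001]
wrist_force: [-0.3, 0.7, 0.3]
finger_gap: -0.003
gripper_force: 0.0
```

```bash
python3 -c "
from h import *
st()
im,d=camera('wrist'); cv2.imwrite('pics/w1.png',im[:,:,::-1]); print(get_calibration('wrist'))
for q in('pointer_fin','needle_tip','band','slide_index'): print(q,landmark_of('wrist',q)[:1])
"
```

```text
t 3.4 tester xy [ -23.1 -108. ] z 152.8 xaxis 109.3 zax [-0.001  0.    -1.   ] F [-0.3  0.7  0.3] Fy 0.77 gap -0.003 q [-0.18  0.1  -0.03  1.44 -0.    1.05]
{'camera_matrix': array([[309.70691629,   0.        , 313.01377778],
       [  0.        , 309.70691629, 200.60992897],
       [  0.        ,   0.        ,   1.        ]]), 'origin': array([571.18530437,  97.45358573, 308.93244675]), 'orientation': array([0.97353078, 0.16605837, 0.02593792, 0.15488595])}
pointer_fin [{'position': [306.7, 157.2], 'p': 0.78}]
needle_tip [{'position': [275.7, 150.8], 'p': 0.97}]
band [{'position': [278.6, 115.0], 'p': 0.6}]
slide_index []
```

View pics/w1.png

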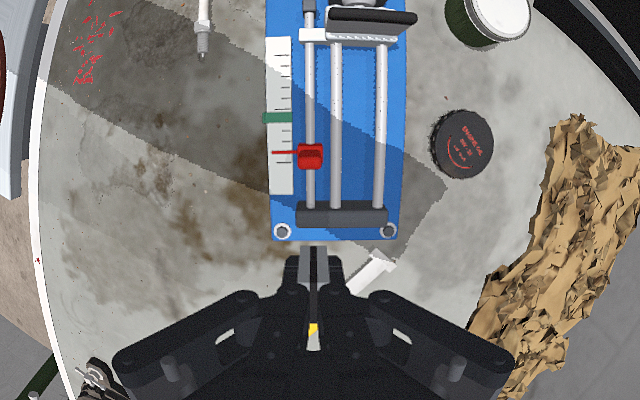

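>>> apply_moves([
  [[0,0,0.02],[0,0,0.3],255],
  [[0,0,0.03],[0,0,0],255],
  [[0,0,0.03],[0,0,0],255],
  [[0.005,0,0],[0,0,0],255],
  [[0.005,0,0],[0,0,0],255],
  [[0.005,0,0],[0,0,0],255],
  [[0.01,0,0],[0,0,0],255],
  [[0.01,0,0],[0,0,0],255],
  [[0.01,0,0],[0,0,0],255],
  [[0.01,0,0],[0,0,0],255],
])

```text
t: 4.65
tool_pos: [579.1, 75.5, 74.4]
tcp_rot: [0.579, 0.815, 0.0, 0.0]
wrist_force: [0.2, -0.1, 0.0]
finger_gap: 0.002
gripper_force: 0.0
```

```bash
cat >> h.py <<'E'
def wpix(p,z):
    c=get_calibration("wrist"); K=np.array(c["camera_matrix"]); M=R.from_quat(c["orientation"]).as_matrix(); o=np.array(c["origin"])
    v=np.array([p[0]-K[0,2],p[1]-K[1,2]]); r=np.hypot(*v); th=r/K[0,0]
    d=M@np.array([*(v/r*np.sin(th)),np.cos(th)]); return o+d*(z-o[2])/d[2]
def look(name):
    im,_=camera("wrist"); cv2.imwrite(f"pics/{name}.png",im[:,:,::-1])
    hsv=cv2.cvtColor(im,cv2.COLOR_RGB2HSV)
    for q,z in(("needle_tip",32),("band",22),("pointer_fin",70),("plate_mid",83),("slide_index",32)):
        r=landmark_of("wrist",q)
        if r: print(q,np.round(r[0]["position"],1),r[0]["p"],"tester",tt(wpix(r[0]["position"],z)).round(1))
    return im,hsv
E
python3 -c "
from h import *
st(); look('w2')
"
```

```text
t 4.65 tester xy [-22.2 -49.8] z 74.4 xaxis 109.19 zax [ 0.  0. -1.] F [ 0.2 -0.1  0. ] Fy -0.13 gap 0.002 q [-0.09  0.08 -0.19  1.3   0.    1.14]
needle_tip [266.5 250.5] 0.81 tester [-55.6 -71.5]
band [267.1 200.6] 0.88 tester [-54.4 -37.7]
plate_mid [394.3  97.1] 0.85 tester [17.3 32.6]
```

View pics/w2.png

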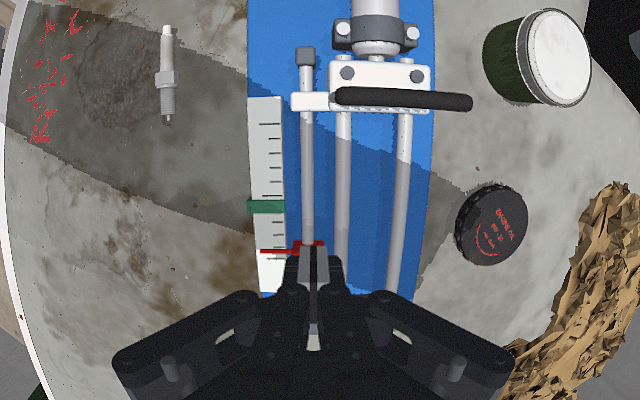

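```bash
python3 -c "
from h import *
st()
for p,z in(((313,245),63),((313,245),74),((325,243),50),((325,243),40),((266,251),32),((265,206),22),((270,98),22)): print(p,z,tt(wpix(p,z)).round(1))
a,_=camera('top');b,_=camera('scene')
f=lambda im,x,y:cv2.resize(im[y:y+100,x:x+100],(600,600)[:2],interpolation=cv2.INTER_CUBIC)[:,:,::-1]
cv2.imwrite('pics/ab.png',np.hstack([cv2.resize(f(a,260,170),(400,400)),cv2.resize(f(b,260,130),(400,400))]))
for n in('top','scene'):
  r=landmark_of(n,'pointer_fin');print(n,r[:1])
"
```

```text
t 4.95 tester xy [-22.3 -51.1] z 74.1 xaxis 109.16 zax [ 0. -0. -1.] F [ 0.7 -0.7  0.8] Fy -0.91 gap -0.005 q [-0.1   0.08 -0.19  1.3  -0.    1.14]
(313, 245) 63 [-22.  -53.4]
(313, 245) 74 [-21.9 -48. ]
(325, 243) 50 [-14.3 -58.5]
(325, 243) 40 [-13.9 -63.4]
(266, 251) 32 [-56.  -73.6]
(265, 206) 22 [-56.2 -42.7]
(270, 98) 22 [-49.7  32.8]
top []
scene [{'position': [311.0, 186.3], 'p': 0.54}]
```

View pics/ab.png

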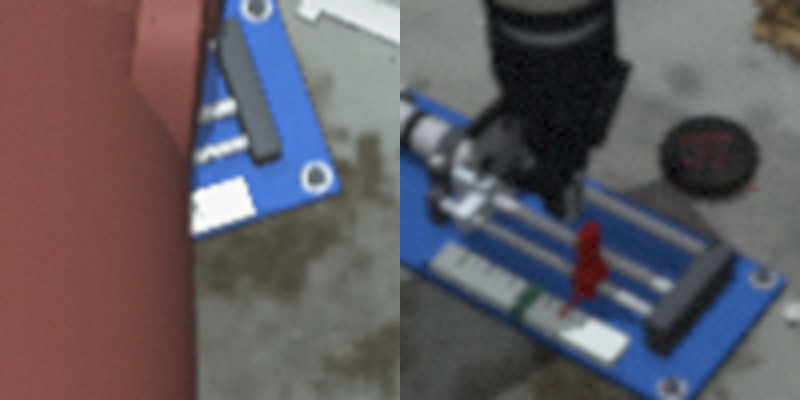

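```bash
python3 -c "
from h import *
for p,z in(((302.5,183.7),63),((302.5,183.7),90),((307.3,186.5),86),((307.3,186.5),70)): print(p,z,tt(atz('scene',p,z)).round(1))
K,o,M=cal('scene')
for x,y,z in((-22,-51,63),(-24,-73,86),(-24,-78,70)):
  X=np.array([*(o0+ex*x+ey*y),z]); c=M.T@(X-o); print(x,y,z,(K@c/c[2])[:2].round(1))
"
```

```text
(302.5, 183.7) 63 [ -5.8 -44.3]
(302.5, 183.7) 90 [-24.7 -59.6]
(307.3, 186.5) 86 [-22.9 -73.2]
(307.3, 186.5) 70 [-11.7 -64.5]
-22 -51 63 [300.9 188.6]
-24 -73 86 [307.  186.7]
-24 -78 70 [308.8 191.7]
```

```bash
python3 -c "
from h import *
im,d=camera('wrist'); c=get_calibration('wrist');K=c['camera_matrix'];M=R.from_quat(c['orientation']).as_matrix();o=c['origin']
def w3(p):
  v=np.array([p[0]-K[0,2],p[1]-K[1,2]]); r=np.hypot(*v); th=r/K[0,0]
  e=np.array([*(v/r*np.sin(th)),np.cos(th)]); return o+M@(e/e[2]*d[p[1],p[0]])
st()
for r in range(236,300,4):
  for cc in(306,):
    X=w3((cc,r)); print(cc,r,im[r,cc],tt(X).round(1),X[2].round(1))
im,d=camera('scene');K,o,M=cal('scene')
for r in range(174,200,2):
  p=(302,r);e=np.array([(p[0]-K[0,2])/K[0,0],(p[1]-K[1,2])/K[1,1],1.]);X=o+M@e*d[r,302];print('s',r,im[r,302],tt(X).round(1),X[2].round(1))
"
```

```text
t 5.2 tester xy [-22.4 -51.1] z 74.1 xaxis 109.14 zax [-0.  0. -1.] F [-0.1 -0.4 -0.5] Fy -0.28 gap 0.002 q [-0.1   0.08 -0.19  1.3   0.    1.14]
306 236 [143 142 148] [-26.8 -58.6] 38.7
306 240 [139 140 144] [-26.8 -60.9] 40.3
306 244 [107  18  21] [-26.8 -63.4] 41.2
306 248 [ 98 100 105] [-25.4 -40.6] 92.3
306 252 [ 98  97 103] [-25.2 -39.9] 97.9
306 256 [ 98 102 105] [-25.2 -40.4] 101.0
306 260 [ 97 100 107] [-25.1 -39.9] 105.8
306 264 [100 103 104] [-25.  -40.1] 109.1
306 268 [ 98 100 103] [-24.9 -39.5] 113.7
306 272 [100 100 104] [-24.9 -40.2] 115.8
306 276 [ 99  99 103] [-24.8 -39.5] 120.2
306 280 [ 94  97 105] [-24.7 -39.9] 122.6
306 284 [154 156 165] [-24.7 -40.5] 124.8
306 288 [27 28 27] [-24.6 -39.3] 129.3
306 292 [27 31 34] [-24.6 -39.6] 131.7
306 296 [29 28 34] [-24.5 -38.9] 135.3
s 174 [27 30 34] [-28.8 -63.3] 132.0
s 176 [41 44 47] [-28.1 -62.3] 123.6
s 178 [61 64 68] [-27.5 -61.4] 115.1
s 180 [60 64 66] [-29.3 -62.4] 109.9
s 182 [63 67 72] [-29.4 -62.1] 102.4
s 184 [63 66 74] [-31.2 -63.1] 97.1
s 186 [48 67 97] [ 21.1 -20.3] 13.4
s 188 [100 104 112] [ -2.3 -38.8] 38.9
s 190 [83 85 94] [ -7.1 -42.2] 37.4
s 192 [38 57 95] [  4.1 -32.6] 12.2
s 194 [37 60 99] [ -2.5 -37.4] 13.2
s 196 [81 81 91] [-23.8 -54.3] 36.8
s 198 [77 65 74] [-30.8 -59.6] 39.0
```

>>> apply_moves([
  [[0,0,-0.015],[0,0,-0.5],255],
  [[-0.02,0,0],[0,0,0],255],
  [[-0.02,-0.001,0],[0,0,0],255],
  [[-0.017,0,0],[0,0,0],255],
  [[0,0,0.02],[0,0,0],255],
  [[0,0,0.022],[0,0,0],255],
  [[0,0,0],[0,0,0],255],
])

```text
t: 5.95
tool_pos: [595.7, 20.4, 44.6]
tcp_rot: [0.576, 0.817, -0.001, -0.002]
wrist_force: [-1.2, -0.4, 0.9]
finger_gap: 0.001
gripper_force: 0.0
```

```bash
cat >> h.py <<'E'
def tip():
    im,d=camera('wrist'); c=get_calibration('wrist');K=c['camera_matrix'];M=R.from_quat(c['orientation']).as_matrix();o=c['origin']
    vv,uu=np.mgrid[200:320,298:330]; v=np.stack([uu-K[0,2],vv-K[1,2]],-1); r=np.linalg.norm(v,axis=-1)+1e-9; th=r/K[0,0]
    e=np.dstack([v/r[...,None]*np.tan(th)[...,None],np.ones_like(r)])*d[200:320,298:330,None]
    X=o+e@M.T; t=X[...,:2]-o0; ty=t@ey; tx=t@ex; s=tt(read_state()["tool_pos"])
    k=(abs(ty-s[1]-11)<3)&(abs(tx-s[0])<14)&(X[...,2]>30)
    print("front face y",np.median(ty[k]).round(1),"min z",np.percentile(X[...,2][k],[0,2,5]).round(1),k.sum(),"x",tx[k].min().round(1),tx[k].max().round(1)); return im
E
python3 -c "
from h import *
st(); im=tip(); cv2.imwrite('pics/w3.png',im[:,:,::-1])"
```

```text
t 5.95 tester xy [ -25.  -107.2] z 44.6 xaxis 109.65 zax [-0.004  0.001 -1.   ] F [-1.2 -0.4  0.9] Fy 0.02 gap 0.001 q [-0.18  0.14 -0.18  1.25  0.    1.04]
front face y -96.4 min z [37.4 41.1 62.8] 1946 x -30.4 -17.3
```

>>> apply_moves([
  [[0.008,0,0],[0,0,0],255],
  [[0.005,0,0],[0,0,0],255],
  [[0.005,0,0],[0,0,0],255],
  [[0.005,0,0],[0,0,0],255],
  [[0.005,0,0],[0,0,0],255],
  [[0.006,0,0],[0,0,0],255],
  [[0.006,0,0],[0,0,0],255],
])

```text
t: 6.7
tool_pos: [584.1, 58.5, 47.3]
tcp_rot: [0.576, 0.817, 0.0, 0.0]
wrist_force: [0.7, -0.7, 0.7]
finger_gap: 0.005
gripper_force: 0.8
```

```bash
python3 -c "
from h import *
st(); look('w4'); tip()"
```

```text
t 6.7 tester xy [-23.2 -67.4] z 47.3 xaxis 109.67 zax [ 0. -0. -1.] F [ 0.7 -0.7  0.7] Fy -0.86 gap 0.005 q [-0.12  0.11 -0.22  1.25 -0.    1.1 ]
needle_tip [259.4 212.6] 0.76 tester [-54.8 -50.1]
band [263.6 188.5] 0.63 tester [-53.3 -38.3]
pointer_fin [307.3 241.8] 0.8 tester [-25.9 -51.1]
plate_mid [418.4  55.3] 0.86 tester [17.9 33.1]
front face y -56.4 min z [49.3 83.  84.8] 1353 x -29.6 -14.5
```

View pics/w4.png

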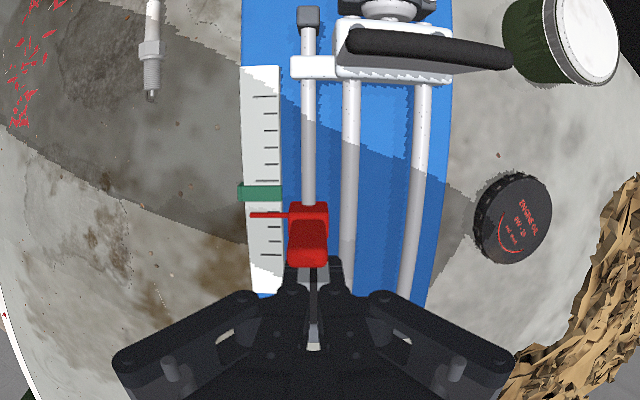

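>>> apply_moves([
  [[0.006,0,0],[0,0,0],255],
  [[0.007,0,0],[0,0,0],255],
  [[0.007,0,0],[0,0,0],255],
  [[0.007,0,0],[0,0,0],255],
  [[0.007,0,0],[0,0,0],255],
  [[0.007,0,0],[0,0,0],255],
  [[0.007,0,0],[0,0,0],255],
  [[0.004,0,0],[0,0,0],255],
  [[0.002,0,0],[0,0,0],255],
])

```text
t: 7.95
tool_pos: [565.7, 109.5, 47.1]
tcp_rot: [0.576, 0.818, 0.0, -0.0]
wrist_force: [0.4, -1.3, -1.0]
finger_gap: -0.002
gripper_force: 0.8
```

```bash
python3 -c "
from h import *
st(); look('w5')"
```

```text
t 7.95 tester xy [-23.4 -13.2] z 47.1 xaxis 109.7 zax [-0.  0. -1.] F [ 0.4 -1.3 -1. ] Fy -1.32 gap -0.002 q [-0.04  0.07 -0.25  1.25  0.    1.19]
needle_tip [259.7 213.3] 0.86 tester [-54.6   2.9]
band [264.3 266.6] 0.97 tester [-55.8 -39.7]
pointer_fin [309.2 243.5] 0.58 tester [-24.7   1.4]
plate_mid [411.5 190. ] 0.94 tester [18.1 31.7]
```

View pics/w5.png

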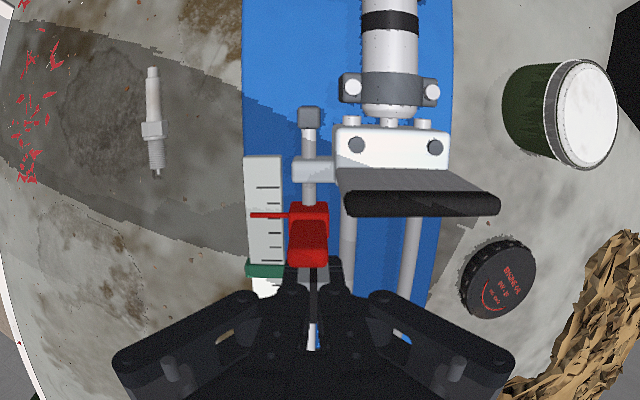

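>>> apply_moves([
  [[0.004,0,0],[0,0,0],255],
  [[0.003,0,0],[0,0,0],255],
  [[0.002,0,0],[0,0,0],255],
  [[0.002,0,0],[0,0,0],255],
  [[0.001,0,0],[0,0,0],255],
])

```text
t: 8.75
tool_pos: [561.9, 120.5, 47.2]
tcp_rot: [0.576, 0.818, 0.0, 0.0]
wrist_force: [1.1, -0.0, 0.4]
finger_gap: 0.001
gripper_force: 0.8
```

>>> apply_moves([
  [[0.001,0,0],[0,0,0],255],
  [[0.001,0,0],[0,0,0],255],
])

```text
t: 8.95
tool_pos: [561.3, 122.2, 47.2]
tcp_rot: [0.576, 0.817, 0.0, 0.0]
wrist_force: [0.6, -2.0, 0.0]
finger_gap: -0.003
gripper_force: 0.8
```

>>> apply_moves([
  [[0.001,0,0],[0,0,0],255],
  [[0.001,0,0],[0,0,0],255],
])

```text
t: 9.15
tool_pos: [561.0, 123.1, 47.2]
tcp_rot: [0.576, 0.817, -0.001, 0.001]
wrist_force: [3.8, -8.8, -1.9]
finger_gap: -0.001
gripper_force: 4.9
```

>>> apply_moves([
  [[0.001,0,0],[0,0,0],255],
  [[-0.004,0,0],[0,0,0],255],
  [[-0.01,0,0],[0,0,0],255],
  [[-0.015,0,0],[0,0,0],255],
  [[0,0,0],[0,0,0],255],
])

```text
t: 9.65
tool_pos: [570.6, 95.8, 47.1]
tcp_rot: [0.577, 0.817, 0.0, 0.0]
wrist_force: [0.6, 0.8, -0.2]
finger_gap: 0.005
gripper_force: 0.0
```

```bash
python3 -c "
from h import *
st(); look('w6'); tip()"
```

```text
t 9.65 tester xy [-23.3 -27.7] z 47.1 xaxis 109.58 zax [ 0. -0. -1.] F [ 0.6  0.8 -0.2] Fy 0.54 gap 0.005 q [-0.06  0.08 -0.24  1.25 -0.    1.17]
needle_tip [257.5 164.8] 0.74 tester [-54.5  19.3]
band [262.2 247.8] 0.89 tester [-56.5 -37.6]
pointer_fin [308.6 183.8] 0.72 tester [-25.1  18.8]
plate_mid [411.9 152.6] 0.69 tester [16.7 35.7]
front face y -14.3 min z [36.2 38.2 39.6] 2003 x -29.6 -16.1
```

View pics/w6.png

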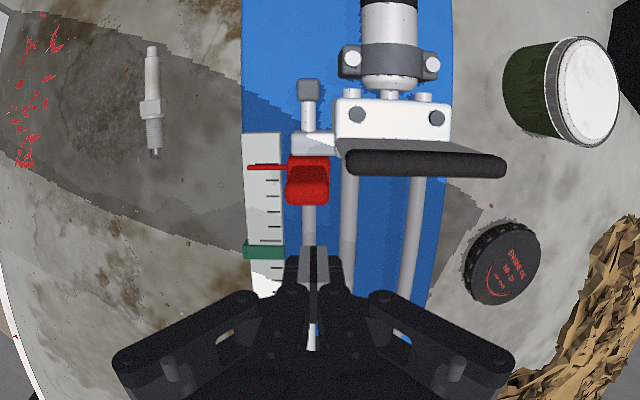

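>>> apply_moves([
  [[-0.01,0,-0.03],[0,0,0],255],
  [[-0.01,0,-0.03],[0,0,0],255],
  [[0,0,-0.035],[0,0,0],255],
  [[0,0,0],[0,0,-8.5],255],
  [[0,0,0],[0,0,-8.5],255],
  [[0,0,0],[0,0,-8.5],255],
  [[0,0,0],[0,0,-8.5],255],
  [[0,0,0],[0,0,-8.5],255],
  [[0,0,0],[0,0,-8.5],255],
  [[0,0,0],[0,0,-8.5],255],
])

```text
t: 11.0
tool_pos: [576.6, 79.2, 142.1]
tcp_rot: [0.091, 0.996, 0.0, 0.0]
wrist_force: [-0.3, 0.6, -0.0]
finger_gap: -0.002
gripper_force: 0.0
```

>>> apply_moves([
  [[0,0,0],[0,0,-8.5],255],
  [[0,0,0],[0,0,-8.5],255],
  [[0,0,0],[0,0,-8.5],255],
  [[0,0,0],[0,0,-8.5],255],
  [[0,0,0],[0,0,-8.5],255],
  [[0,0,0],[0,0,-8.5],255],
  [[0,0,0],[0,0,-8.5],255],
  [[0,0,0],[0,0,-8.5],255],
  [[0,0,0],[0,0,-8.5],255],
  [[0,0,0],[0,0,-8.5],255],
])

```text
t: 12.0
tool_pos: [576.6, 79.1, 142.1]
tcp_rot: [-0.606, 0.796, 0.0, 0.0]
wrist_force: [0.8, -0.3, -0.4]
finger_gap: 0.002
gripper_force: 0.0
```

>>> apply_moves([
  [[0,0,0],[0,0,-8.5],255],
  [[0,0,0],[0,0,-8.5],255],
  [[0,0,0],[0,0,-8.5],255],
  [[0,0,0],[0,0,-8.5],255],
  [[0,0,0],[0,0,-1.5],255],
])

```text
t: 12.5
tool_pos: [576.6, 79.1, 142.1]
tcp_rot: [0.819, -0.574, -0.0, -0.0]
wrist_force: [-0.3, 0.9, -0.4]
finger_gap: 0.001
gripper_force: 0.0
```

```bash
python3 -c "
from h import *
st(); look('w7')
im,_=camera('scene'); cv2.imwrite('pics/s7.png',cv2.resize(im[110:270,210:410],None,fx=3.75,fy=3.75,interpolation=cv2.INTER_CUBIC)[:,:,::-1])
for q,z in(('needle_tip',32),('slide_index',32),('band',22)):
  r=landmark_of('scene',q); print(q,[(x['p'],tt(atz('scene',x['position'],z)).round(1)) for x in r[:1]])
"
```

```text
t 12.5 tester xy [-23.3 -45.5] z 142.1 xaxis -70.13 zax [ 0.  0. -1.] F [-0.3  0.9 -0.4] Fy 0.94 gap 0.001 q [-0.09  0.05 -0.1   1.42  0.   -2.01]
needle_tip [347.2 253. ] 0.58 tester [-55.9  15.3]
plate_mid [265.  298.9] 0.86 tester [18.3 33.2]
needle_tip [(0.64, array([-53.4,  16.6]))]
slide_index [(0.52, array([-53.7,  14.5]))]
band [(0.39, array([-55.3, -36.9]))]
```

View pics/w7.png

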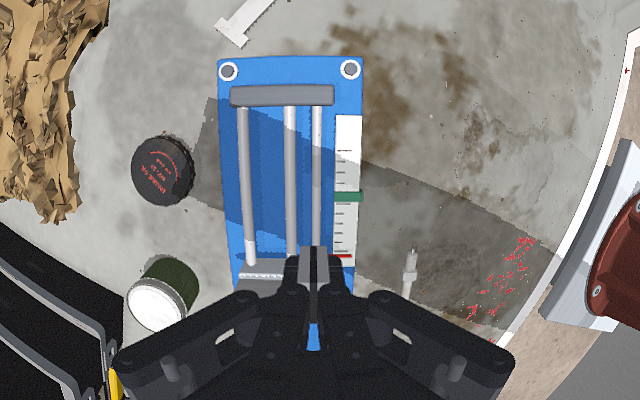

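>>> apply_moves([
  [[-0.02,-0.008,0],[0,0,0.3],255],
  [[-0.03,-0.012,0],[0,0,0],255],
  [[-0.03,-0.012,0],[0,0,0],255],
  [[-0.017,-0.005,0],[0,0,0],255],
  [[0,0,0],[0,0,0],255],
])

```text
t: 13.5
tool_pos: [578.9, 184.5, 142.0]
tcp_rot: [0.817, -0.577, -0.0, -0.0]
wrist_force: [0.9, 0.2, -0.4]
finger_gap: 0.004
gripper_force: 0.0
```

```bash
python3 -c "
from h import *
st(); im,h=look('w8'); im,d=camera('scene'); cv2.imwrite('pics/s8.png',cv2.resize(im[110:270,210:410],None,fx=3.75,fy=3.75,interpolation=cv2.INTER_CUBIC)[:,:,::-1])
"
```

```text
t 13.5 tester xy [14.2 53.1] z 142.0 xaxis -70.49 zax [-0.  0. -1.] F [ 0.9  0.2 -0.4] Fy -0.16 gap 0.004 q [ 0.09  0.13 -0.02  1.42  0.   -1.82]
needle_tip [390.1 150.3] 0.92 tester [-53.9  11.8]
band [389.4  86.9] 0.88 tester [-54.1 -44.9]
pointer_fin [368.9 162.5] 0.74 tester [-28.2  14.9]
plate_mid [309.1 189. ] 0.71 tester [16.9 31.8]
```

View pics/w8.png

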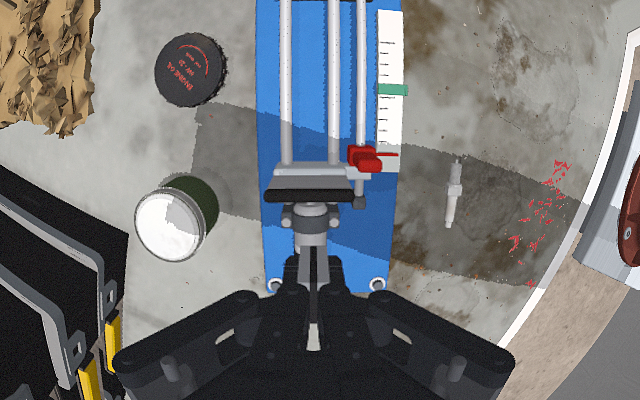

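>>> apply_moves([
  [[0,0,0.02],[0,0,0],255],
  [[0,0,0.03],[0,0,0],255],
  [[0,0,0.025],[0,0,0],255],
  [[0,0,0.012],[0,0,0],255],
  [[0,0,0.003],[0,0,0],255],
  [[0.003,0,0],[0,0,0],255],
  [[0.003,0,0],[0,0,0],255],
])

```text
t: 14.55
tool_pos: [581.7, 177.5, 53.3]
tcp_rot: [0.816, -0.578, -0.0, -0.001]
wrist_force: [-1.8, 5.7, -2.7]
finger_gap: 0.0
gripper_force: 0.0
```

>>> apply_moves([
  [[0.002,0,0],[0,0,0],255],
  [[0.001,0,0],[0,0,0],255],
])

```text
t: 14.75
tool_pos: [582.6, 174.8, 53.2]
tcp_rot: [0.816, -0.578, -0.0, -0.001]
wrist_force: [-2.1, 6.3, -1.0]
finger_gap: -0.001
gripper_force: 0.0
```

```bash
python3 -c "
from h import *
st(); im,h=look('w9')
"
```

```text
t 14.75 tester xy [14.4 42.7] z 53.2 xaxis -70.6 zax [ 0.001  0.002 -1.   ] F [-2.1  6.3 -1. ] Fy 6.7 gap -0.001 q [ 0.08  0.16 -0.14  1.26  0.   -1.83]
needle_tip [425.2 186.5] 0.91 tester [-54.6  11.7]
band [426.7  97.2] 0.58 tester [-55.6 -43.1]
pointer_fin [398.6 209.3] 0.8 tester [-27.   12.7]
plate_mid [305.7 253.3] 0.76 tester [18.2 29.2]
```

>>> apply_moves([
  [[0.003,0,0],[0,0,0],255],
  [[0.004,0,0],[0,0,0],255],
  [[0.004,0,0],[0,0,0],255],
  [[0.004,0,0],[0,0,0],255],
  [[0.004,0,0],[0,0,0],255],
  [[0.004,0,0],[0,0,0],255],
  [[0.004,0,0],[0,0,0],255],
  [[0.004,0,0],[0,0,0],255],
  [[0.003,0,0],[0,0,0],255],
  [[0.002,0,0],[0,0,0],255],
])

```text
t: 16.05
tool_pos: [594.3, 142.1, 53.3]
tcp_rot: [0.816, -0.577, -0.001, -0.002]
wrist_force: [-4.1, 12.9, -0.4]
finger_gap: 0.005
gripper_force: 0.0
```

```bash
python3 -c "
from h import *
st(); im,h=look('w10'); cv2.imwrite('pics/w10c.png',cv2.resize(im[60:260,280:480],(600,600),interpolation=cv2.INTER_CUBIC)[:,:,::-1])
"
```

```text
t 16.05 tester xy [14.4  7.9] z 53.3 xaxis -70.54 zax [ 0.001  0.004 -1.   ] F [-4.1 12.9 -0.4] Fy 13.54 gap 0.005 q [ 0.02  0.17 -0.13  1.27  0.   -1.89]
needle_tip [424.9 186.6] 0.81 tester [-54.3 -23.2]
band [420.4 154.2] 0.7 tester [-53.2 -41.7]
pointer_fin [398.6 210.4] 0.56 tester [-27.1 -21.7]
plate_mid [307.7 254.1] 0.85 tester [17.2 -5.4]
```

View pics/w10c.png

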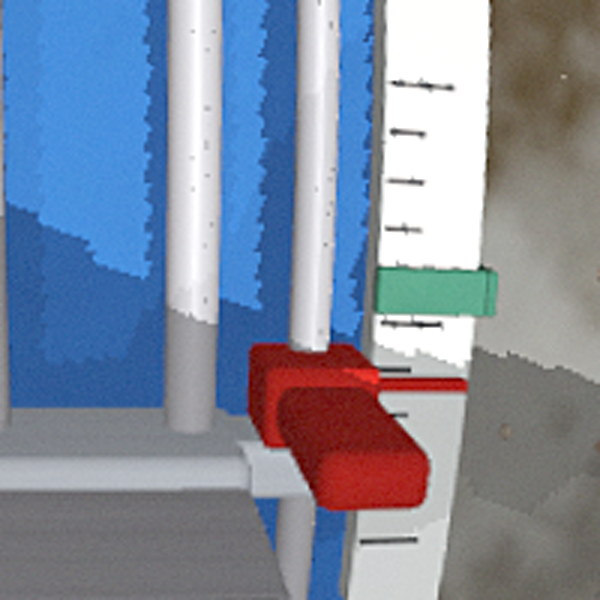

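>>> apply_moves([
  [[0.003,0,0],[0,0,0],255],
  [[0.003,0,0],[0,0,0],255],
  [[0.003,0,0],[0,0,0],255],
  [[0.002,0,0],[0,0,0],255],
  [[0.001,0,0],[0,0,0],255],
  [[0.001,0,0],[0,0,0],255],
])

```text
t: 16.95
tool_pos: [598.4, 130.4, 53.3]
tcp_rot: [0.817, -0.577, -0.001, -0.002]
wrist_force: [-4.0, 14.1, 0.8]
finger_gap: -0.003
gripper_force: 0.0
```

```bash
cat > m.py <<'E'
from h import *
def gap(im):
    hsv=cv2.cvtColor(im,cv2.COLOR_RGB2HSV).astype(int); H,S,V=hsv[...,0],hsv[...,1],hsv[...,2]
    out=[]
    g=(H>60)&(H<90)&(S>90)&(V>60); r=((H<8)|(H>172))&(S>140)&(V>80)
    for m,c0,c1,z in((r,418,432,32),(g,408,436,22)):
        w=np.zeros_like(m); w[90:230,c0:c1]=m[90:230,c0:c1]
        n,l,s,c=cv2.connectedComponentsWithStats(w.astype(np.uint8)); k=1+np.argmax(s[1:,4]); 
        out.append(tt(wpix(c[k],z))); print(c[k].round(1),s[k],out[-1].round(2))
    print("needle-band y",(out[0]-out[1])[1].round(2))
E
python3 -c "
from m import *
gap(cv2.imread('pics/w10.png')[:,:,::-1].copy())  # pixels only valid
st(); im,h=look('w11'); gap(im)
"
```

```text
[419.5 217.9] [418 208   5  21  78] [-53.06 -14.58]
[421.4 156.5] [408 149  28  16 407] [-53.94 -52.4 ]
needle-band y 37.82
t 16.95 tester xy [14.5 -4.5] z 53.3 xaxis -70.51 zax [ 0.     0.005 -1.   ] F [-4.  14.1  0.8] Fy 14.63 gap -0.003 q [-0.    0.18 -0.13  1.27  0.   -1.91]
needle_tip [425.3 186. ] 0.57 tester [-54.5 -35.9]
band [419.6 173.7] 0.91 tester [-53.6 -41.2]
pointer_fin [397.7 209.9] 0.59 tester [-26.6 -34.3]
plate_mid [305.6 249.8] 0.89 tester [ 18.2 -19.9]
[419.6 218. ] [418 208   5  21  78] [-53.09 -14.63]
[421.4 175.8] [408 169  28  15 403] [-55.02 -39.9 ]
needle-band y 25.27
```

>>> apply_moves([
  [[0.002,0,0],[0,0,0],255],
  [[0.002,0,0],[0,0,0],255],
  [[0.001,0,0],[0,0,0],255],
  [[0,0,0],[0,0,0],255],
])

```text
t: 17.65
tool_pos: [600.1, 125.7, 53.3]
tcp_rot: [0.817, -0.577, -0.001, -0.002]
wrist_force: [-4.5, 14.1, -1.2]
finger_gap: -0.002
gripper_force: 0.0
```

```bash
sed -i 's/(r,418,432,32)/(r,424,434,32)/; s/w\[90:230,c0:c1\]=m\[90:230,c0:c1\]/w[90:202,c0:c1]=m[90:202,c0:c1]/' m.py
python3 -c "
from m import *
st(); im,h=look('w12'); gap(im); cv2.imwrite('pics/w12c.png',cv2.resize(im[100:230,350:480],(600,600),interpolation=cv2.INTER_CUBIC)[:,:,::-1])
"
```

```text
t 17.65 tester xy [14.4 -9.4] z 53.3 xaxis -70.51 zax [ 0.     0.005 -1.   ] F [-4.5 14.1 -1.2] Fy 14.8 gap -0.002 q [-0.01  0.18 -0.13  1.27  0.   -1.92]
needle_tip [426.4 186.2] 0.74 tester [-55.3 -40.6]
band [419.  180.9] 0.94 tester [-53.7 -41.3]
pointer_fin [399.2 211.2] 0.9 tester [-27.4 -38.5]
plate_mid [306.  251.7] 0.83 tester [ 18.  -23.8]
slide_index [397.7 208.2] 0.29 tester [-37.7 -26.3]
[428.5 188. ] [424 186  10   5  50] [-56.85 -39.46]
[421.7 180.5] [408 176  28  10 227] [-55.5  -41.58]
needle-band y 2.12
```

View pics/w12c.png

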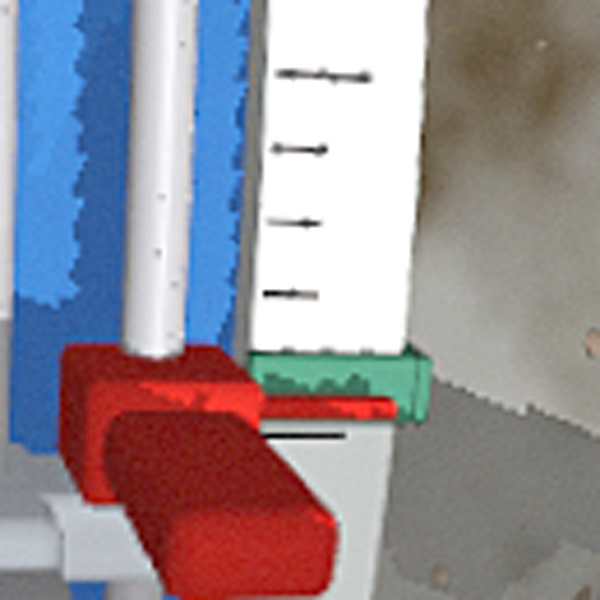

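>>> apply_moves([
  [[0,0,0],[0,0,0],255],
  [[0,0,0],[0,0,0],255],
  [[0,0,0],[0,0,0],255],
  [[0,0,0],[0,0,0],255],
  [[0,0,0],[0,0,0],255],
  [[0,0,0],[0,0,0],255],
  [[0,0,0],[0,0,0],255],
  [[0,0,0],[0,0,0],255],
  [[0,0,0],[0,0,0],255],
  [[0,0,0],[0,0,0],255],
])

```text
t: 18.95
tool_pos: [600.1, 125.7, 53.3]
tcp_rot: [0.817, -0.577, -0.001, -0.002]
wrist_force: [-2.8, 14.4, -0.1]
finger_gap: 0.002
gripper_force: 0.0
```

>>> apply_moves([
  [[-0.001,0,0],[0,0,0],255],
  [[-0.002,0,0],[0,0,0],255],
  [[-0.003,0,0],[0,0,0],255],
  [[-0.003,0,0],[0,0,0],255],
  [[-0.003,0,0],[0,0,0],255],
  [[-0.003,0,0],[0,0,0],255],
  [[-0.003,0,0],[0,0,0],255],
  [[-0.003,0,0],[0,0,0],255],
  [[-0.003,0,0],[0,0,0],255],
  [[-0.003,0,0],[0,0,0],255],
])

```text
t: 19.95
tool_pos: [591.4, 150.2, 53.3]
tcp_rot: [0.816, -0.578, -0.0, -0.001]
wrist_force: [-2.2, 7.7, -2.5]
finger_gap: 0.001
gripper_force: 0.0
```

>>> apply_moves([
  [[-0.003,0,0],[0,0,0],255],
  [[-0.003,0,0],[0,0,0],255],
  [[-0.003,0,0],[0,0,0],255],
  [[-0.003,0,0],[0,0,0],255],
  [[-0.003,0,0],[0,0,0],255],
  [[-0.002,0,0],[0,0,0],255],
  [[-0.002,0,0],[0,0,0],255],
  [[-0.002,0,0],[0,0,0],255],
  [[-0.001,0,0],[0,0,0],255],
  [[-0.001,0,0],[0,0,0],255],
])

```text
t: 20.95
tool_pos: [584.0, 171.0, 53.3]
tcp_rot: [0.816, -0.578, -0.0, -0.001]
wrist_force: [-2.0, 4.4, -1.9]
finger_gap: 0.003
gripper_force: 0.0
```

>>> apply_moves([
  [[-0.001,0,0],[0,0,0],255],
  [[-0.001,0,0],[0,0,0],255],
  [[-0.001,0,0],[0,0,0],255],
  [[-0.001,0,0],[0,0,0],255],
  [[-0.001,0,0],[0,0,0],255],
  [[-0.001,0,0],[0,0,0],255],
  [[-0.001,0,0],[0,0,0],255],
  [[-0.001,0,0],[0,0,0],255],
])

```text
t: 21.75
tool_pos: [581.1, 177.9, 52.3]
tcp_rot: [0.816, -0.578, 0.0, -0.0]
wrist_force: [0.6, 3.5, 2.9]
finger_gap: -0.001
gripper_force: 0.0
```

>>> apply_moves([
  [[-0.001,0,0],[0,0,0],255],
  [[-0.001,0,0],[0,0,0],255],
  [[-0.001,0,0],[0,0,0],255],
  [[-0.001,0,0],[0,0,0],255],
])

```text
t: 22.15
tool_pos: [579.6, 181.2, 51.9]
tcp_rot: [0.816, -0.578, 0.0, 0.0]
wrist_force: [-0.9, -0.1, -0.4]
finger_gap: -0.005
gripper_force: 0.0
```

>>> apply_moves([
  [[-0.001,0,0],[0,0,0],255],
  [[-0.001,0,0],[0,0,0],255],
  [[0,0,0],[0,0,0],255],
])

```text
t: 22.45
tool_pos: [578.8, 183.6, 51.9]
tcp_rot: [0.816, -0.578, -0.0, 0.0]
wrist_force: [0.1, 0.1, 0.5]
finger_gap: 0.002
gripper_force: 0.0
```

```bash
python3 -c "
from m import *
st(); im,h=look('w13')
"
```

```text
t 22.45 tester xy [13.8 52.2] z 51.9 xaxis -70.63 zax [-0. -0. -1.] F [0.1 0.1 0.5] Fy 0.07 gap 0.002 q [ 0.09  0.16 -0.14  1.26 -0.   -1.82]
needle_tip [429.   83.5] 0.6 tester [-53.4 -41.5]
band [422.1  82.5] 0.87 tester [-52.6 -42.5]
pointer_fin [403.3  75.2] 0.86 tester [-26.3 -41.4]
plate_mid [302.6 243.8] 0.77 tester [19.  33.3]
```

Slide is home and the pointer has stayed over the band, so I lift clear and check.

>>> apply_moves([
  [[0,0,-0.02],[0,0,0],255],
  [[0,0,-0.03],[0,0,0],255],
  [[0,0,-0.04],[0,0,0],255],
  [[0,0,-0.04],[0,0,0],255],
  [[0,0,0],[0,0,0],255],
  [[0,0,0],[0,0,0],255],
])

```text
t: 23.35
tool_pos: [579.8, 183.6, 183.3]
tcp_rot: [0.816, -0.578, 0.001, -0.001]
wrist_force: [0.4, -0.1, -0.6]
finger_gap: 0.002
gripper_force: 0.0
```

```bash
python3 -c "
from m import *
st(); im,h=look('w14'); cv2.imwrite('pics/w14c.png',cv2.resize(im[40:220,250:430],(720,600),interpolation=cv2.INTER_CUBIC)[:,:,::-1])
"
```

```text
t 23.35 tester xy [14.7 51.9] z 183.3 xaxis -70.63 zax [ 0.002  0.    -1.   ] F [ 0.4 -0.1 -0.6] Fy -0.25 gap 0.002 q [ 0.09  0.12  0.05  1.5   0.   -1.82]
needle_tip [383.9  88.6] 0.89 tester [-56.1 -42.7]
band [381.2  89.8] 0.65 tester [-55.9 -41.7]
pointer_fin [362.7  87.6] 0.75 tester [-29.2 -40.8]
plate_mid [310.4 175. ] 0.97 tester [15.6 32.9]
```

View pics/w14c.png

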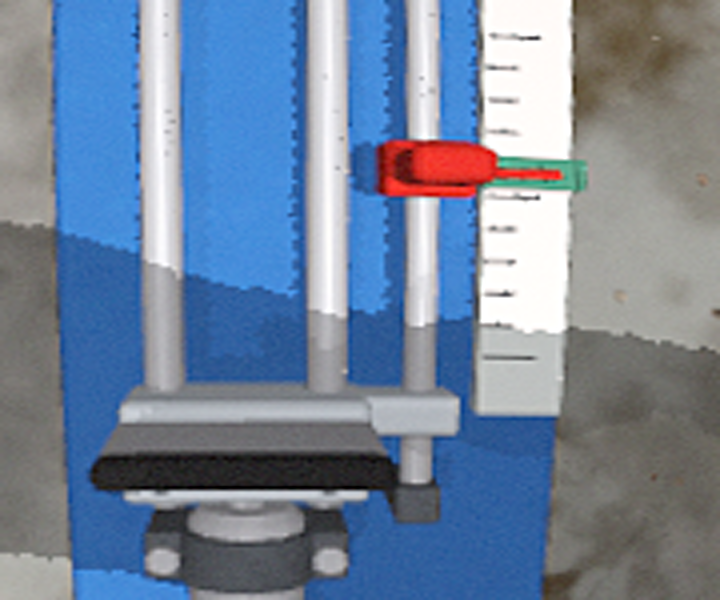

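The needle lies mid-band (crop about 530,175), and the slide is home against the cartridge.

```bash
python3 -c "
from workcell import *
print(finish_job())"
```

```text
the job is handed in; nothing more can be done
None
```

The job is handed in: I zeroed the pointer, drew the slide out to the green band, held it for over a second and eased it home; the last picture shows the needle mid-band, the slide home and the arm clear.

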